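# Show the tall canister's label to the batch scanner

### The job

Take the tallest of the three steel canisters and stand it upright in the middle of the round pad in front of the scanner, turned so that its paper label squarely faces the scanner's window. Set it down rather than dropping it, and leave the other two canisters where they stand.

Things in the scene. Friction and masses are not known exactly. Their poses are not given: they have to be found in the camera images.
- tall_canister_center (a point): Centre, half-way up, of the tallest canister: loose closed steel cylinder, 54 mm diameter, 110 mm tall, about 0.3 kg. z: up its axis; +x: out through the middle of its white paper label with dark bars. A 14 mm paper strip runs from the label up over the lid to its middle, showing from above where the label faces. Grip across the diameter from above, 25 to 40 mm below the top. Needs 25 to 90 degrees of turn.
- window (a point): Middle of the dark window (66 mm wide, 55 mm above the bench) of the scanner, a fixed grey block 90 wide, 70 deep, 85 mm tall. z: up; x: level, straight INTO the scanner. The fixed round rubber pad (84 mm diameter, top 4 mm above the bench) has its centre 100 mm straight out from the window (x = -100 mm, y = 0 here). A label facing the window has the canister's +x in the same direction as this x.
- short_canister_center (a point): Bystander. Centre, half-way up, of the short canister: steel, 54 mm in diameter, 62 mm tall, with a similar label on its +x side; loose, upright on the bench. Not to be moved.
- wide_canister_center (a point): Bystander. Centre, half-way up, of the wide canister: steel, 80 mm in diameter, 72 mm tall, with a similar label on its +x side; loose, upright on the bench. Not to be moved.

How it is judged:
By the outcome, as a careful person would: the job done as asked, in the order asked, and still so for the second after the job is handed in, with the robot touching nothing.
It also fails if it takes over 38 s, if anything falls off the work surface, if the arm or the gripper's body presses on something with over 40 N, if the wrist force passes 120 N, or if a joint passes its speed limit or range.

### The arm

A 6-joint arm with a two-finger parallel gripper is mounted at the origin on the work surface. World frame = base frame: x ahead of the robot, y to its left, z up, the work surface at z = 0. Lengths are in m, angles in rad, forces in N, time in s.
With the tool pointing down it reaches from about 0.35 to 0.975 m from the base axis. Payload 4.9 kg.
Tool frame: the origin (TCP) lies at the very end of the fingers, on their centre line; the grasp point (between the pads) lies 19 mm behind it (manip.hold_point_z is the distance from the TCP to the grasp point, in m); y points along the fingers, z is the direction in which the jaws open and shut, and the axes are right-handed (so a half turn about y gives the same grasp; the last joint's range is limited). The gripper opens to 85 mm and grips with 20 to 120 N. Pads are 22 mm wide; open, the fingers measure 114 mm over their backs; the gripper's body (76 mm by 85 mm) begins 54 mm behind the grasp point. The pads swing forward as they close: fully open they stand 13 mm farther back than shut.
Start: joints at [-1.27, 0.053, 1.613, -0, 1.476, -0.119], TCP at [0.255, -0.571, 0.231] pointing down, gripper open.
Joint ranges: [-3.01, 3.01], [-1.01, 2.22], [0.06, 2.58], [-1.02, 4.17], [0.09, 2.62], [-3.14, 3.14]. Speed limits (rad/s): [2.57, 2.57, 3.14, 3.14, 3.14, 3.14].

### API

Orientations are given as a unit quaternion [w, x, y, z].
In Python, from plant import manip gives the robot as it stands.
- The arm moves only by the tool servo_tool, never from a script. Its argument "deltas" is one flat list of numbers, 6 for each row, row after row: the shift along the tool's x, y, z in units of 0.03 m (1.0 is 0.03 m), then the turn, a rotation vector about the tool's x, y, z in units of 0.1 rad (1.0 is 0.1 rad). In form: [x, y, z, rx, ry, rz, x, y, z, rx, ry, rz, ...]. A call has 1 to 12 rows; each row shifts and turns the commanded pose from where the row before left it, along the tool's axes as they then stand; what a row does not reach is not made up. A row lasts 1/8 s, in which the tool goes at most 62.5 mm and 10.7 degrees, less where a joint would pass 70% of its speed; a pose out of reach is approached as far as the arm can. A call with a number of a shift or a turn outside -1 to 1 is refused whole. A call with a gripper value outside its range is refused whole. "grip" is the gripper command: -1 is shut, 1 is fully open, values between are in proportion, set as the call begins (left out, the last holds). The fingers move at their own pace and stop on an object; the grip force is fixed at half the most. Time passes only in rows, so rows that do not move let the fingers close. It gives the time, the measured TCP pose, the force and the opening at its end, in the units of the state.
- manip.state(): the state, without advancing time (a new reading comes with each control period).
- manip.grab_frame(name): name is "scene" or "top" or "wrist"; returns a dict with "image" (400x640x3 uint8, red, green, blue), "range_z" (400x640 float32, m along the optical axis (not along the pixel's ray), 0 where there is no reading), "fx", "fy", "cx", "cy" (pixels), "world_to_cam" (4x4, takes a point from world to camera coordinates); the wrist camera has in their place "hand_eye" (4x4, takes a point from camera to tool coordinates, whose origin is the TCP and whose axes are the tool frame's). Camera axes: x right, y down, z forward; pixel columns grow to the right and rows downward; lengths in m; the calibration is good to about 2 mm. A picture is of the moment at which its call begins: read the wrist's pose just before it.
- manip.job_done(): hands the job in, once; it reports no verdict.
The state is a dict: "time": time; "joint_pos": joint angles; "joint_vel": joint speeds; "joint_efforts": joint torques, N m; "tool_pos": TCP position; "tool_rot": TCP orientation; "contact_force": force on the tool from outside, world axes, zero at the start; "ft_torque": the same for the moment, N m; "gripper_width": opening from 0.0 (shut) to 1.0 (fully open).
Only numpy, scipy, OpenCV 4.12 (cv2) and the standard library are available. Lean on these libraries where they do the work, as an engineer would, in place of code of your own. Each camera call takes 0.05 s, during which the arm holds its last target. There are 200 camera calls.

## Working session

There is one attempt and no reset: what is moved stays moved. The work goes in short steps, Python scripts to look and compute and a tool call to move; the robot and the scene stay as the last step left them, time stands still between calls to the robot, and variables do not carry over. Pictures are saved under pics/ and viewed, about 8 in all and at most 12, crops included, and the job is handed in when it is done.

Besides the shell and the picture viewer there is one more tool, called after ">>>" as name(argument=value, ...) on one line, values as JSON. servo_tool: Moves the arm, as the interface text tells. Its arguments: {"type":"object","properties":{"deltas":{"type":"array"},"grip":{"type":"number"}},"required":["deltas"]}

```bash
mkdir -p pics
cat > h.py <<'E'
import numpy as np,cv2
from plant import manip
def grab(n):
    s=manip.state(); f=manip.grab_frame(n); f['s']=s; return f
def T(f):
    if 'world_to_cam' in f: return np.linalg.inv(f['world_to_cam'])
    from scipy.spatial.transform import Rotation as R
    q=f['s']['tool_rot']; M=np.eye(4); M[:3,:3]=R.from_quat([q[1],q[2],q[3],q[0]]).as_matrix(); M[:3,3]=f['s']['tool_pos']
    return M@f['hand_eye']
def cloud(f):
    v,u=np.mgrid[:400,:640]; z=f['range_z']
    P=np.stack([(u-f['cx'])/f['fx']*z,(v-f['cy'])/f['fy']*z,z,np.ones_like(z)],-1)
    W=(P@T(f).T)[...,:3]; W[z==0]=np.nan; return W
def ray(f,u,v,h):
    M=T(f); d=M[:3,:3]@np.array([(u-f['cx'])/f['fx'],(v-f['cy'])/f['fy'],1]); o=M[:3,3]
    return o+d*(h-o[2])/d[2]
def save(f,n,crop=None,k=1):
    i=f['image'][...,::-1]
    if crop: i=i[crop[1]:crop[3],crop[0]:crop[2]]
    cv2.imwrite('pics/'+n,cv2.resize(i,None,fx=k,fy=k,interpolation=cv2.INTER_NEAREST))
E
python3 - <<'E'
from h import *
f=grab('top'); save(f,'top.png'); g=grab('scene'); save(g,'scene.png')
s=manip.state(); print(s['time'],s['tool_pos'],s['tool_rot'],manip.hold_point_z)
W=cloud(f)
for lo,hi in ((.055,.067),(.067,.078),(.079,.09),(.1,.125)):
    m=((W[...,2]>lo)&(W[...,2]<hi)).astype(np.uint8)
    n,l,st,c=cv2.connectedComponentsWithStats(m)
    for i in range(1,n):
        if st[i,4]>60: print(lo,st[i],c[i].round(1),np.nanmean(W[l==i],0).round(4),np.ptp(W[l==i],axis=0).round(3))
E
```

```text
0.1 [ 0.25456416 -0.57019052  0.23018031] [ 0.14726742 -0.14737381  0.6922497  -0.69092953] 0.0187
0.055 [  64  103   65   63 1685] [ 97.5 134.4] [0.7166 0.5952 0.0614] [0.175 0.175 0.012]
0.055 [516 118  42  41 967] [536.9 136.5] [ 0.741  -0.6141  0.0607] [0.115 0.117 0.012]
0.055 [362 207  21  21 324] [372.2 217.3] [ 0.5058 -0.1549  0.0619] [0.054 0.054 0.011]
0.055 [ 57 379  35  21 126] [ 77.9 387.1] [0.0604 0.5889 0.061 ] [0.046 0.087 0.012]
0.067 [  71  111   45   42 1108] [ 93.7 131.8] [0.7205 0.6006 0.072 ] [0.115 0.119 0.011]
0.067 [532 129  17  16  90] [539.4 136.8] [ 0.7377 -0.6166  0.0686] [0.043 0.046 0.006]
0.067 [421 212  30  30 711] [435.3 226.4] [ 0.4842 -0.3222  0.072 ] [0.078 0.08  0.011]
0.067 [ 53 382  37  18 107] [ 74.  388.6] [0.0602 0.5926 0.0725] [0.041 0.092 0.011]
0.079 [156 162  32  36 873] [171.5 179. ] [0.5941 0.3799 0.0852] [0.093 0.077 0.011]
0.079 [ 45 384  40  16 113] [ 69.5 389.9] [0.0606 0.597  0.0845] [0.035 0.098 0.011]
0.1 [307 176  21  21 358] [316.6 186. ] [ 0.5801 -0.003   0.1102] [0.054 0.052 0.016]
0.1 [ 35 389  43  11 198] [ 59.7 393.5] [0.0606 0.6055 0.1118] [0.024 0.096 0.025]
```

View pics/top.png

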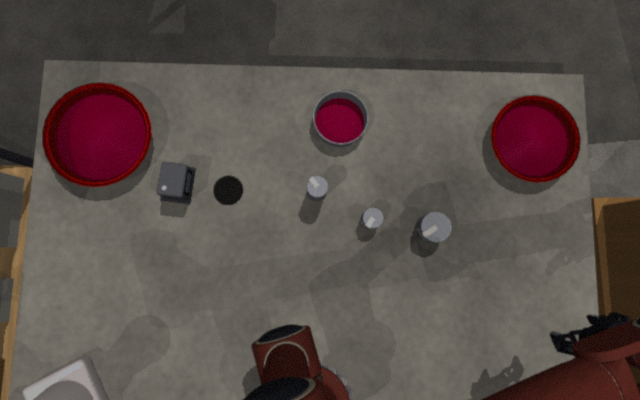

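View pics/scene.png

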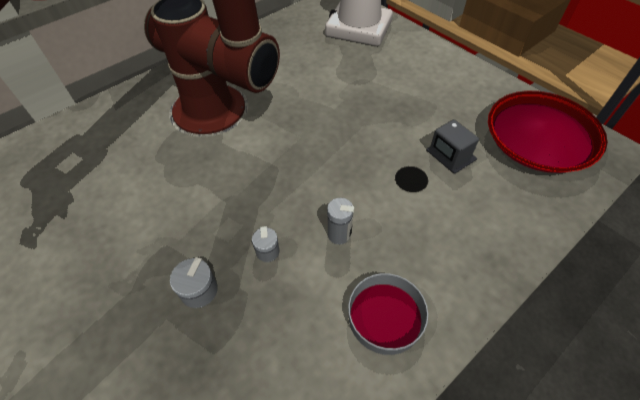

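The top view shows the tall canister at (317,186) with its strip going up-left. The pad is at (228,190), and the scanner is at (175,182) with its window to the right. The wide canister is at (435,227) and the short one at (372,217). Next I'll measure these from both views.

```bash
cat > meas.py <<'E'
from h import *
def comp(m,u,v):
    n,l,st,c=cv2.connectedComponentsWithStats(m.astype(np.uint8)); 
    d=[np.hypot(*(c[i]-[u,v])) if st[i,4]>25 else 1e9 for i in range(1,n)]; return l==1+int(np.argmin(d))
def pts(f,m,h):
    return np.array([ray(f,u,v,h)[:2] for v,u in zip(*np.nonzero(m))])
def strip(f,lid,h):
    I=f['image'].astype(int); hsv=cv2.cvtColor(f['image'],cv2.COLOR_RGB2HSV)
    return I
E
python3 - <<'E'
from meas import *
for n,(pu,pv) in (('top',(228,190)),('scene',(411,179))):
    f=grab(n); W=cloud(f); I=f['image'].astype(int); g=I.max(-1)
    near=np.zeros((400,640),bool); near[pv-25:pv+25,pu-22:pu+22]=1
    P=pts(f,comp((g<45)&near,pu,pv),.004); c,sz,a=cv2.minAreaRect((P*1000).astype(np.float32))
    print(n,'pad',P.mean(0).round(4),(P.min(0)+P.max(0))/2,np.ptp(P,axis=0))
    m=(W[...,2]>.083)&(W[...,2]<.088)&(np.abs(W[...,0]-.59)<.08)&(np.abs(W[...,1]-.38)<.08)
    P=pts(f,m,.085); print('scan',cv2.minAreaRect((P*1000).astype(np.float32)),P.mean(0))
    m=(W[...,2]>.107)&(W[...,2]<.115)&(np.hypot(W[...,0]-.58,W[...,1])<.06)
    P=pts(f,m,.11); lid=np.array(cv2.minEnclosingCircle((P*1000).astype(np.float32))[0])/1000
    print('lid',P.mean(0),lid,np.ptp(P,axis=0))
    col=I[m]; warm=col[:,0]-col[:,2]; S=P[(warm>5)&(col.min(1)>140)]
    print('warm pct',np.percentile(warm,[5,50,80,90,98]),np.percentile(col.min(1),[5,50,80,90,98]),len(S))
    if len(S): d=S.mean(0)-P.mean(0); print('strip',S.mean(0),d,np.degrees(np.arctan2(d[1],d[0])))
f=grab('top'); save(f,'z.png',(140,140,340,220),4)
E
```

```text
top pad [0.5794 0.2462] [0.57981424 0.24571357] [0.08023354 0.07936724]
scan ((593.8963623046875, 380.3840026855469), (68.33753967285156, 88.51356506347656), 84.5062026977539) [0.59364264 0.38078267]
lid [ 0.5804246  -0.00260411] [ 0.58052106 -0.0025027 ] [0.05282822 0.05214186]
warm pct [-7. -5. -1.  2.  4.] [113.  129.  136.  156.5 162. ] 0
scene pad [0.579  0.2441] [0.57836883 0.24435945] [0.08067274 0.08207961]
scan ((591.896484375, 377.87939453125), (70.6200942993164, 88.26904296875), 84.20543670654297) [0.59231566 0.37835094]
lid [ 0.57842474 -0.00552334] [ 0.57843274 -0.00566493] [0.05559892 0.05362631]
warm pct [-6. -4.  3.  9. 13.] [133.  161.  167.  184.4 190. ] 75
strip [0.58767731 0.0049636 ] [0.00925257 0.01048694] 48.57823543186735
```

View pics/z.png

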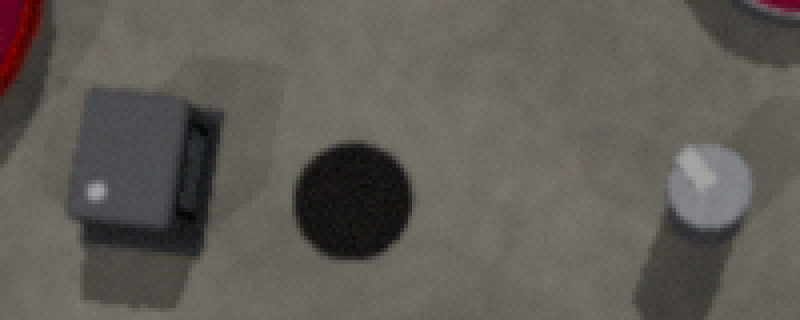

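```bash
cat > go.py <<'E'
from h import *
import sys
from scipy.spatial.transform import Rotation as R
def pose():
    s=manip.state(); q=s['tool_rot']; return s,R.from_quat([q[1],q[2],q[3],q[0]]).as_matrix(),np.array(s['tool_pos'])
def need(target,jaw_az=None):
    s,M,p=pose()
    d=M.T@(np.array(target)-p); print('pos',p.round(4),'shift units',(d/.03).round(3),'t',round(s['time'],2),'F',np.round(s['contact_force'],1),'w',round(s['gripper_width'],3))
    print('x az',np.degrees(np.arctan2(M[1,0],M[0,0])).round(2),'jaw(z) az',np.degrees(np.arctan2(M[1,2],M[0,2])).round(2),'y',M[:,1].round(4),'q',np.round(s['joint_pos'],3))
E
python3 -c "
from go import *
s,M,p=pose();print(M.round(3));need([.5,-.003,.23]);print(manip.grab_frame('wrist')['hand_eye'].round(3))"
```

```text
[[-0.913 -0.     0.408]
 [-0.408  0.001 -0.913]
 [-0.    -1.    -0.001]]
pos [ 0.2547 -0.5704  0.2307] shift units [-15.178   0.039 -13.938] t 0.25 F [-0.1  0.6  0.3] w 0.998
x az -155.95 jaw(z) az -65.95 y [-3.e-04  1.e-03 -1.e+00] q [-1.27   0.053  1.614 -0.     1.476 -0.119]
[[ 0.     0.952  0.305 -0.077]
 [ 0.001 -0.305  0.952 -0.143]
 [ 1.    -0.    -0.001  0.001]
 [ 0.     0.     0.     1.   ]]
```

>>> servo_tool(deltas=[-0.5,0,-0.36,0,0,0,-1,0,-0.73,0,0,0,-1,0,-0.73,0,0,0,-1,0,-0.73,0,0,0,-1,0,-0.73,0,0,0,-1,0,-0.73,0,0,0,-1,0,-0.73,0,0,0,-1,0,-0.73,0,0,0,-1,0,-0.73,0,0,0,-1,0,-0.73,0,0,0,-1,0,-0.73,0,0,0,-1,0,-0.73,0,0,0], grip=1)

```text
time: 1.8
tool_pos: [0.4675, -0.1981, 0.2314]
tool_rot: [0.148, -0.147, 0.692, -0.692]
contact_force: [-0.5, 0.4, 1.0]
gripper_width: 1.003
```

>>> servo_tool(deltas=[-1,0,-0.73,0,0,0,-1,0,-0.73,0,0,0,-1,0,-0.73,0,0,0,-1,0,-0.73,0,0,0,-1,0,-0.73,0,0,0,-1,0,-0.73,0,0,0,0,0,0,0,-0.84,0,0,0,0,0,-0.84,0,0,0,0,0,-0.84,0,0,0,0,0,-0.84,0,0,0,0,0,-0.84,0,0,0,0,0,0,0])

```text
time: 3.3
tool_pos: [0.5775, -0.006, 0.2313]
tool_rot: [0.288, -0.288, 0.646, -0.646]
contact_force: [-0.5, 0.8, -0.6]
gripper_width: 0.997
```

Run:
```python
from go import *
need([.579,-.004,.23]); f=grab('wrist'); save(f,'w1.png')
W=cloud(f); m=(W[...,2]>.10)&(W[...,2]<.118)&(np.hypot(W[...,0]-.58,W[...,1])<.06)
P=W[m]; print('lid',np.array(cv2.minEnclosingCircle((P[:,:2]*1000).astype(np.float32))[0]),P.mean(0),np.ptp(P,axis=0))
c=f['image'][m].astype(int); print(np.percentile(c[:,0]-c[:,2],[5,50,80,90,98]),np.percentile(c.min(1),[5,50,80,90,98]))
```

```text
pos [ 0.5775 -0.006   0.2313] shift units [-0.084  0.044 -0.008] t 3.3 F [-0.5  0.8 -0.6] w 0.997
x az -131.9 jaw(z) az -41.9 y [-1.e-04  3.e-04 -1.e+00] q [-0.139 -0.06   1.725  0.     1.476  0.592]
lid [579.09954834  -4.94044209] [ 0.57983659 -0.0045756   0.11023292] [0.05466998 0.05403861 0.01290097]
[-6.  -4.   0.   3.   6.3] [183.25 211.   220.   240.   243.  ]
```

View pics/w1.png

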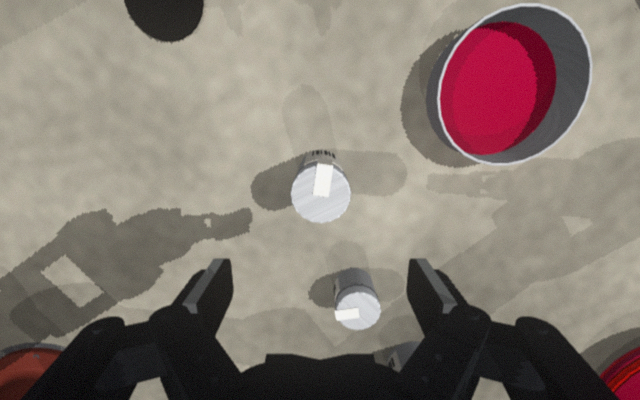

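The wrist view shows the lid at (321,193), its strip pointing up at (323,180), and the label just visible at (322,153). Next is the strip's direction.

```bash
cat > strip.py <<'E'
from go import *
def stripdir(f,h,c0,thr=232):
    """strip azimuth and lid centre at lid height h near c0"""
    g=f['image'].min(-1); v,u=np.mgrid[:400,:640]
    X=np.array([[ray(f,a,b,h)[:2] for a in range(640)] for b in range(400)])
    W=cloud(f); m=(abs(W[...,2]-h)<.006)&(np.hypot(*(X-c0).transpose(2,0,1))<.045)
    P=X[m]; c=np.array(cv2.minEnclosingCircle((P*1000).astype(np.float32))[0])/1000
    S=X[m&(g>thr)&(np.hypot(*(X-c).transpose(2,0,1))<.026)]
    r=cv2.minAreaRect((S*1000).astype(np.float32)); d=S.mean(0)-c
    w,V=np.linalg.eigh(np.cov(S.T)); a=V[:,1]*np.sign(V[:,1]@d)
    az=lambda d:np.degrees(np.arctan2(d[1],d[0])).round(2)
    print('lid',c.round(4),'mean',P.mean(0).round(4),np.ptp(P,axis=0).round(4),'n',len(S),'rect',r,'az axis',az(a),'az mean',az(d),az(S.mean(0)-P.mean(0)))
E
python3 - <<'E'
from strip import *
f=grab('wrist')
for t in (228,232,236): stripdir(f,.11,np.array([.579,-.005]),t)
E
```

```text
lid [ 0.5799 -0.0053] mean [ 0.5796 -0.0049] [0.0544 0.0546] n 481 rect ((593.117919921875, -3.223966598510742), (28.59200668334961, 28.215232849121094), 39.834136962890625) az axis 39.89 az mean 40.67 38.18
lid [ 0.5799 -0.0053] mean [ 0.5796 -0.0049] [0.0544 0.0546] n 460 rect ((588.57861328125, 2.226633071899414), (28.087562561035156, 13.79167652130127), 39.78159713745117) az axis 39.88 az mean 40.94 38.49
lid [ 0.5799 -0.0053] mean [ 0.5796 -0.0049] [0.0544 0.0546] n 427 rect ((588.6923828125, 2.4222803115844727), (27.401592254638672, 13.618728637695312), 39.886329650878906) az axis 40.18 az mean 41.74 39.34
```

>>> servo_tool(deltas=[-0.09,0.4,0.02,0,0,0,0,0.9,0,0,0,0,0,0.9,0,0,0,0,0,0.9,0,0,0,0,0,0.9,0,0,0,0,0,0.9,0,0,0,0,0,0.5,0,0,0,0,0,0.4,0,0,0,0,0,0,0,0,0,0])

```text
time: 4.53
tool_pos: [0.5798, -0.0052, 0.0565]
tool_rot: [0.288, -0.289, 0.646, -0.645]
contact_force: [0.4, 0.0, 0.2]
gripper_width: 0.993
```

>>> servo_tool(deltas=[0,0,0,0,0,0,0,0,0,0,0,0,0,0,0,0,0,0,0,0,0,0,0,0,0,0,0,0,0,0,0,0,0,0,0,0,0,0,0,0,0,0,0,0,0,0,0,0], grip=-1)

```text
time: 5.52
tool_pos: [0.581, -0.0051, 0.0587]
tool_rot: [-0.289, 0.288, -0.646, 0.646]
contact_force: [-2.4, 1.4, 5.3]
gripper_width: 0.618
```

Run:
```python
from strip import *
need([.5797,-.0045,.057]); f=grab('wrist'); save(f,'w2.png')
for t in (225,232): stripdir(f,.11,np.array([.579,-.005]),t)
```

```text
pos [ 0.581  -0.0051  0.0587] shift units [ 0.013  0.058 -0.046] t 5.53 F [-2.4  1.4  5.3] w 0.618
x az -131.88 jaw(z) az -41.88 y [ 1.6e-03  2.0e-04 -1.0e+00] q [-0.137  0.117  1.849  0.     1.174  0.594]
lid [ 0.579  -0.0051] mean [5.85e-01 4.00e-04] [0.0801 0.0744] n 1045 rect ((588.0811767578125, 5.884332656860352), (22.795387268066406, 23.785480499267578), 39.16933059692383) az axis -43.67 az mean 34.07 28.71
lid [ 0.579  -0.0051] mean [5.85e-01 4.00e-04] [0.0801 0.0744] n 817 rect ((595.6839599609375, 6.002826690673828), (10.560282707214355, 13.872645378112793), 40.51750564575195) az axis -49.89 az mean 33.98 28.74
```

View pics/w2.png

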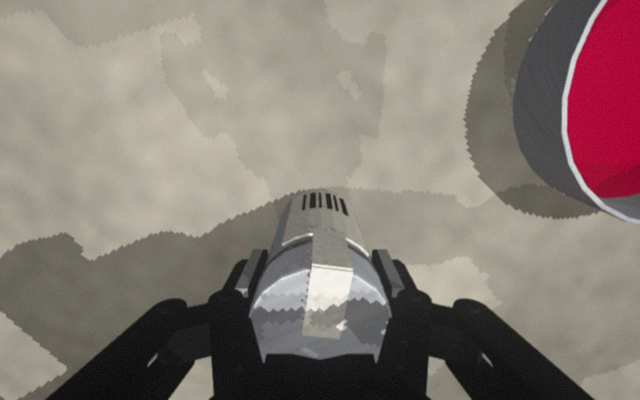

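>>> servo_tool(deltas=[0,-0.2,0,0,0,0,0,-0.7,0,0,0,0,0,-0.8,0,0,0,0,0,-0.5,0,-0.3,0,0,0,0,0,0,-0.97,0,0,0,0,0,-0.97,0,0,0,0,0,-0.97,0,0,0,0,0,-0.97,0,0,0,0,0,-0.97,0,0,0,0,0,-0.97,0,0,0,0,0,-0.97,0,0,0,0,0,-0.64,0])

```text
time: 7.08
tool_pos: [0.5804, -0.0054, 0.1244]
tool_rot: [0.503, -0.504, 0.507, -0.486]
contact_force: [0.4, -0.2, -2.8]
gripper_width: 0.623
```

Run:
```python
from strip import *
need([.58,.16,.12])
```

```text
pos [ 0.5804 -0.0054  0.1244] shift units [-5.51   0.254  0.069] t 7.08 F [ 0.4 -0.2 -2.8] w 0.623
x az -89.2 jaw(z) az 0.83 y [-0.0214  0.0197 -0.9996] q [-0.146  0.051  1.799  0.017  1.316 -0.164]
```

One row of that call carried a stray -0.3 rx that I typed in by mistake. It tilted the tool 1.7°, so I'll compute the correction.

```bash
cat >> go.py <<'E'
def rot(jaw_az):
    s,M,p=pose(); a=np.radians(jaw_az); z=np.array([np.cos(a),np.sin(a),0]); y=np.array([0,0,-1.]); D=np.stack([np.cross(y,z),y,z],1)
    print('rot units',(R.from_matrix(M.T@D).as_rotvec()*10).round(3))
E
python3 -c "
from go import *
rot(2.4)"
```

```text
rot units [ 0.209 -0.276 -0.203]
```

>>> servo_tool(deltas=[0,0,0,0.21,-0.28,-0.2,-0.5,0,0.02,0,0,0,-0.9,0,0.04,0,0,0,-0.9,0,0.04,0,0,0,-0.9,0,0.04,0,0,0,-0.7,0,0.03,0,0,0,-0.4,0,0.01,0,0,0,0,0,0,0,0,0,0,0,0,0,0,0])

```text
time: 8.2
tool_pos: [0.5805, 0.1233, 0.1233]
tool_rot: [-0.51, 0.51, -0.49, 0.49]
contact_force: [-0.9, -0.4, -3.4]
gripper_width: 0.617
```

Run:
```python
from strip import *
from meas import pts,comp
need([.58,.245,.11]);rot(2.4); f=grab('wrist'); save(f,'w3.png'); W=cloud(f)
m=(W[...,2]>.08)&(W[...,2]<.09)&(W[...,1]>.3)&(abs(W[...,0]-.59)<.1)
if m.sum()>50:
    P=pts(f,m,.085); print('scan',cv2.minAreaRect((P*1000).astype(np.float32)))
m=(f['image'].max(-1)<60)&(abs(W[...,2]-.004)<.008)&(np.hypot(W[...,0]-.579,W[...,1]-.245)<.055)
P=pts(f,m,.004); print('pad',len(P),np.array(cv2.minEnclosingCircle((P*1000).astype(np.float32))[0]),P.min(0),P.max(0))
```

```text
pos [0.5805 0.1233 0.1233] shift units [-4.055  0.445  0.143] t 8.2 F [-0.9 -0.4 -3.4] w 0.617
x az -87.74 jaw(z) az 2.26 y [-9.e-04  1.e-04 -1.e+00] q [0.084 0.069 1.782 0.    1.292 0.044]
rot units [ 0.009 -0.025 -0.002]
pad 8999 [578.99798584 244.41618347] [0.53791965 0.20381371] [0.61992165 0.2776707 ]
```

View pics/w3.png

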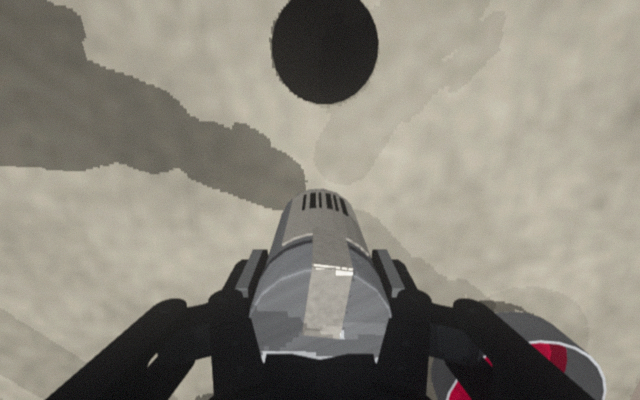

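The pad shows at (325,48) ahead of the held canister. The strip is at (324,336)→(334,263), slightly to the right, with the bars at (325,203). I'll check the strip's azimuth in hand, then lower.

Run:
```python
from strip import *
f=grab('wrist')
for a,b in (((305,335),(316,263)),((343,338),(352,265)),((324,336.5),(334,264))):
    d=(ray(f,*b,.1746)-ray(f,*a,.1746))[:2]; print(np.degrees(np.arctan2(d[1],d[0])).round(1),np.linalg.norm(d).round(4), ray(f,*b,.1746)[:2].round(4))
s=f['image'].astype(int)[255:350,290:365].min(-1); print(s[::12,::5])
```

```text
84.3 0.0302 [0.5777 0.1496]
87.8 0.0306 [0.59   0.1493]
86.0 0.0304 [0.5838 0.1494]
[[114 113 111 108 107 116 114 110 111 112 116 114 105  96  66]
 [109 114 114 119 121 149 170 193 187 193 155 175 141 102  93]
 [123 120 119 119 149 158 153 162 158 156 155 157 160 124 141]
 [123 126 126 122 153 163 152 155 157 160 161 159 123 118 118]
 [117 122 121 124 163 161 153 150 153 156 155 156 117 120 117]
 [123 118 121 153 158 154 155 154 151 163 152 127 129 123 125]
 [ 94  92  92 122 150 144 146 168 172 170 170 135 131 131 129]
 [101 117 115 116 115 115 108 108 110 125 140 114 112 111 108]]
```

>>> servo_tool(deltas=[-0.4,0,0,0,0,0,-0.8,0,0.02,0,0,0,-0.9,0,0.03,0,0,0,-0.9,0,0.03,0,0,0,-0.68,0,0.02,0,0,0,-0.4,0,0.01,0,0,0,0,0.3,0,0,0,0,0,0.5,0,0,0,0,0,0.5,0,0,0,0,0,0.3,0,0,0,0,0,0.18,0,0,0,0,0,0,0,0,0,0])

```text
time: 9.8
tool_pos: [0.5787, 0.2461, 0.0696]
tool_rot: [-0.51, 0.51, -0.49, 0.489]
contact_force: [0.2, 0.1, -3.0]
gripper_width: 0.626
```

```bash
python3 -c "
from go import *
need([.5789,.2458,.0625]);rot(2.4)"
```

```text
pos [0.5787 0.2461 0.0696] shift units [0.01  0.236 0.007] t 9.8 F [ 0.2  0.1 -3. ] w 0.626
x az -87.72 jaw(z) az 2.28 y [-1.5e-03  4.0e-04 -1.0e+00] q [2.830e-01 2.090e-01 1.724e+00 1.000e-03 1.209e+00 2.430e-01]
rot units [ 0.015 -0.021 -0.004]
```

>>> servo_tool(deltas=[0,0.08,0,0,0,0,0,0.06,0,0,0,0,0,0.05,0,0,0,0,0,0,0,0,0,0])

```text
time: 10.3
tool_pos: [0.5787, 0.2463, 0.0643]
tool_rot: [-0.51, 0.51, -0.49, 0.489]
contact_force: [-0.9, 0.1, -3.1]
gripper_width: 0.621
```

>>> servo_tool(deltas=[0,0.03,0,0,0,0,0,0.03,0,0,0,0,0,0,0,0,0,0])

```text
time: 10.68
tool_pos: [0.5789, 0.2464, 0.0629]
tool_rot: [0.51, -0.51, 0.49, -0.49]
contact_force: [-0.8, -0.4, -0.9]
gripper_width: 0.621
```

>>> servo_tool(deltas=[0,0.03,0,0,0,0,0,0,0,0,0,0])

```text
time: 10.92
tool_pos: [0.579, 0.2464, 0.0628]
tool_rot: [-0.51, 0.51, -0.49, 0.49]
contact_force: [-3.7, -1.1, 4.5]
gripper_width: 0.62
```

It's seated: Fz went from -3 to +4.5 N. I'll release, let it settle and rise.

>>> servo_tool(deltas=[0,0,0,0,0,0,0,0,0,0,0,0,0,0,0,0,0,0,0,0,0,0,0,0,0,0,0,0,0,0,0,0,0,0,0,0,0,0,0,0,0,0,0,0,0,0,0,0], grip=1)

```text
time: 11.92
tool_pos: [0.5788, 0.2463, 0.0617]
tool_rot: [-0.51, 0.51, -0.49, 0.49]
contact_force: [0.1, -0.1, 0.9]
gripper_width: 1.0
```

>>> servo_tool(deltas=[0,-0.3,0,0,0,0,0,-0.6,0,0,0,0,0,-0.9,0,0,0,0,0,-0.9,0,0,0,0,0,-0.9,0,0,0,0,0,-0.9,0,0,0,0,0,-0.7,0,0,0,0,0,-0.3,0,0,0,0,0,0,0,0,0,0])

```text
time: 13.05
tool_pos: [0.5792, 0.2463, 0.2273]
tool_rot: [0.51, -0.51, 0.49, -0.49]
contact_force: [-0.2, 0.4, 0.0]
gripper_width: 0.999
```

```bash
cat > chk.py <<'E'
from strip import *
from meas import pts
need([.58,.245,.23]);rot(2.4); f=grab('wrist'); save(f,'w4.png'); W=cloud(f)
for t in (225,232,236): stripdir(f,.114,np.array([.579,.245]),t)
m=(W[...,2]>.081)&(W[...,2]<.09)&(W[...,1]>.3)&(abs(W[...,0]-.59)<.1)
if m.sum()>50:
    P=pts(f,m,.085); print('scan',cv2.minAreaRect((P*1000).astype(np.float32)))
m=(f['image'].max(-1)<70)&(abs(W[...,2]-.004)<.008)&(np.hypot(W[...,0]-.579,W[...,1]-.245)<.06)
P=pts(f,m,.004); print('pad',len(P),np.array(cv2.minEnclosingCircle((P*1000).astype(np.float32))),P.min(0),P.max(0)) if 0 else print('pad',len(P),cv2.minEnclosingCircle((P*1000).astype(np.float32)),P.min(0),P.max(0))
E
python3 chk.py
```

```text
pos [0.5792 0.2463 0.2273] shift units [ 0.043 -0.089  0.025] t 13.05 F [-0.2  0.4  0. ] w 0.999
x az -87.71 jaw(z) az 2.29 y [ 2.e-04  9.e-04 -1.e+00] q [2.830e-01 6.500e-02 1.607e+00 1.000e-03 1.469e+00 2.430e-01]
rot units [-0.002 -0.019 -0.009]
lid [0.578  0.2458] mean [0.5774 0.246 ] [0.0536 0.0565] n 466 rect ((578.9580688476562, 257.4664306640625), (27.622934341430664, 13.647747039794922), 84.4842758178711) az axis 84.7 az mean 85.37 82.78
lid [0.578  0.2458] mean [0.5774 0.246 ] [0.0536 0.0565] n 213 rect ((578.6815795898438, 257.735107421875), (26.050743103027344, 12.600521087646484), 83.13145446777344) az axis 80.15 az mean 87.02 84.95
lid [0.578  0.2458] mean [0.5774 0.246 ] [0.0536 0.0565] n 10 rect ((577.3007202148438, 265.8055114746094), (16.77936553955078, 7.825061798095703), 45.89899826049805) az axis 61.06 az mean 94.66 93.13
scan ((592.4378662109375, 377.79498291015625), (67.91947937011719, 88.17497253417969), 84.70616149902344)
pad 1194 ((578.620361328125, 245.1587371826172), 41.12327575683594) [0.53861921 0.2276415 ] [0.61929761 0.28562147]
```

View pics/w4.png

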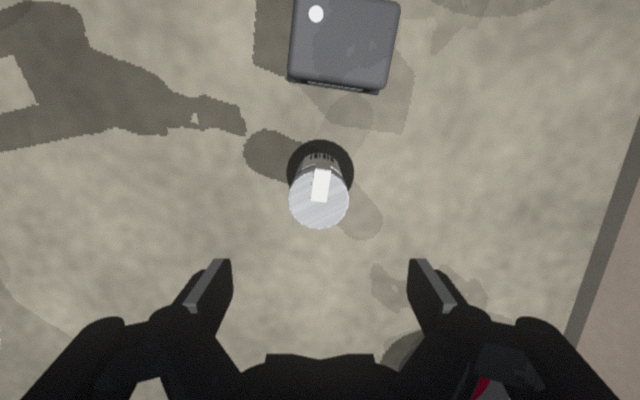

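The canister stands on the pad at (319,200), with its strip and bars facing the scanner at (345,45). The label is at 84.5° against the scanner's 84.7°, and it sits about 1 mm off centre. Last check is the bystanders, then I'll hand in.

Run:
```python
from go import *
for n in ('top','scene'):
    W=cloud(grab(n))
    for nm,c,h in (('short',(.506,-.155),.062),('wide',(.484,-.322),.072),('tall',(.579,.245),.114)):
        m=(abs(W[...,2]-h)<.006)&(np.hypot(W[...,0]-c[0],W[...,1]-c[1])<.06)
        if m.sum(): print(n,nm,m.sum(),W[m].mean(0).round(4))
s=manip.state(); print(s['time'],s['contact_force'])
print(manip.job_done())
```

```text
top short 330 [ 0.506  -0.155   0.0621]
top wide 717 [ 0.4842 -0.3224  0.0719]
top tall 211 [0.5816 0.2371 0.114 ]
scene short 469 [ 0.5052 -0.1582  0.0629]
scene wide 1210 [ 0.484  -0.3252  0.0728]
scene tall 369 [0.5782 0.2429 0.1149]
13.2 [ 0.30890846 -0.76616679 -1.40996202]
the job is handed in; nothing more can be done
None
```

The tallest canister is standing upright on the pad with its label facing the scanner window. I set it down gently, released it, raised the gripper clear of it and handed the job in at about 13 s.

**Final checks, by wrist camera after release:**
- **Centring:** the canister is about 1 mm from the middle of the pad.
- **Label direction:** the label points at 84.5° and the scanner axis at 84.7°, each good to about 1°.
- **Upright:** its lid is at 114 mm, which matches 110 mm of canister on a 4 mm pad.
- **Bystanders:** in the top view, the short and wide canisters are within 0.3 mm of where they started.

**Slips and disagreements:**
- **Stray tilt:** I mistyped one row during the lift, which tilted the tool 1.7°. I corrected it in the next move, before placing.
- **First label reading:** a rough reading from the scene camera put the label at 48.6°. The close wrist view gave 40°, and I used that.
- **Strip check in hand:** measured by hand-picked pixels, the strip read 86° ± 2° while the canister was gripped.
- **Camera offset:** positions from the top and scene cameras differed by 2–3 mm, so I relied on the wrist camera for the final placing.
- **Top view of the placed canister:** the last top-camera centroid was about 9 mm from the wrist reading. It used only 211 of roughly 350 lid pixels, probably because the arm hid part of the lid, so I set it aside. The scene camera agreed with the wrist to about 3 mm.

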